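Weigh the lidded pail on the spring hook

TASK

Weigh the lidded pail that has a tall hanger: hang it by its hanger strap on the hook of the spring balance, lowering it gently so that the hook does not hit its bottom stop, and let go. Wait until it hangs still, only then press the button of the weight recorder fully down and let it come up again. Leave the low canister where it stands.

Things in the scene. Friction and masses are not known exactly. Their poses are not given: they have to be found in the camera images.
- pail: Loose lidded steel pail, 94 mm across, lid top 75 mm up, 0.3 to 0.5 kg. Origin: centre of its underside, z up. Stiff hanger on it: uprights at y = -40 and +40 mm (74 mm clear between, 10 mm wide in x) and a level strap joining them along y. The opening between lid and strap, 70 mm high, is passed through along the pail's x, either way round. A wooden grip block stands on the strap; top 193 mm up.
- pail_strap (a point): Middle of the underside of the pail's hanger strap, 145 mm above the pail's underside: the place that must rest on the hook. The strap is 86 mm long along the pail's y, 14 mm wide in x and 6 mm thick. Axes as the pail's.
- pail_grip (a point): Middle of the pail's square wooden grip block, 27 mm above pail_strap: 26 x 26 mm, sides along the pail's x and y, 42 mm tall (21 mm up and down from here). The strap lies right below it.
- stand: Spring balance: an upright column (36 x 46 mm, 270 mm tall) on a base plate (170 x 140 x 12 mm, reaching 110 mm to -x of the origin) bolted to the bench. Origin: foot of the column's axis, at bench height, z up. The hook reaches out from the column along the stand's own -x axis.
- hook_seat (a point): Seat of the hook, 130 mm along the stand's -x, 225 mm up when unloaded; moves with the hook. Axes as the stand's. The hook is a level flat 16 mm wide, 8 mm thick, its top face here; an upturned tip 27 to 35 mm to -x stands 14 mm high, a shoulder 27 mm to +x 12 mm high. Pass the tip through the opening under the strap, then lower the strap crosswise between tip and shoulder.
- hook (a joint): How far the sprung hook has dipped (m): 0 unloaded, 0.06 at its bottom stop. Spring 180 N/m with about 0.6 N preload, lightly damped; the pail makes it dip about 12 to 25 mm, and it bobs for a second or two.
- recorder: Weight recorder, a white box 100 x 90 x 45 mm fixed to the bench, one round button on its top. Origin: centre of its underside.
- rec_button_top (a point): Centre of the top of the recorder's black button, 32 mm across; it is pressed straight down, travel 6 mm.
- rec_button (a joint): How far the button is pressed (m): 0 up, 0.006 fully down (4 N); it springs back.
- canister: Bystander: loose low lidded canister, 100 mm across, 53 mm tall with a 26 mm wooden knob on top (79 mm in all), no hanger. Origin: centre of its underside.
Not all that is in view belongs to the job. Leave any green or turquoise look-alike of the pail alone.

How it is judged:
On the way, in this order (a step that is already met when the one before it is completed fails the run):
1. the pail hangs by its strap on the hook, let go and still (x of pail_strap in the frame of hook_seat between -0.03 and 0.03 m and y of pail_strap in the frame of hook_seat between -0.025 and 0.025 m and z of pail_strap in the frame of hook_seat between -0.008 and 0.008 m and value of joint hook above 0.006 m and angle between pail's own z axis and vertical below 0.25 rad and linear speed of pail below 0.03 m/s and angular speed of pail below 0.4 rad/s and velocity of joint hook between -0.02 and 0.02 m/s and contact force between the fingers and pail below 0.1 N), for 0.3 s.
2. the recorder's button is pressed down (value of joint rec_button above 0.004 m), for 0.02 s.
At the end, for the whole second after the job is handed in: Pail let go and still (under 0.03 m/s, 0.4 rad/s) on the hook: strap within 30 mm along, 25 mm across, 8 mm in height of the seat, tilt under 0.25 rad, hook dipped over 6 mm and slower than 0.02 m/s; button pressed over 4 mm, now up (under 2 mm); canister within 30 mm of its start (all of step 1 and value of joint rec_button below 0.002 m and distance of canister from where it was at the start of the episode below 0.03 m); the robot touches nothing.
It fails at once if the hook is driven to its bottom stop (dip over 55 mm) (value of joint hook above 0.055 m).
It fails at once if the button is pressed (over 3 mm) while the pail is not hanging on the hook or still moves (over 0.06 m/s) (value of joint rec_button above 0.003 m and (not (x of pail_strap in the frame of hook_seat between -0.03 and 0.03 m and y of pail_strap in the frame of hook_seat between -0.025 and 0.025 m and z of pail_strap in the frame of hook_seat between -0.008 and 0.008 m and value of joint hook above 0.006 m and angle between pail's own z axis and vertical below 0.25 rad) or linear speed of pail above 0.06 m/s)).
It fails at once if the canister is moved by more than 40 mm (distance of canister from where it was at the start of the episode above 0.04 m).
It also fails if it takes over 61 s, if anything falls off the work surface, if the arm or the gripper's body presses on something with over 40 N, if the wrist force passes 120 N, or if a joint passes its speed limit or range.

ROBOT

A 6-joint arm with a two-finger parallel gripper is mounted at the origin on the work surface. World frame = base frame: x ahead of the robot, y to its left, z up, the work surface at z = 0. Lengths are in m, angles in rad, forces in N, time in s.
With the tool pointing down it reaches from about 0.325 to 0.925 m from the base axis. Payload 3.1 kg.
Tool frame: the origin (TCP) lies at the centre of the arm's flange, where the gripper is bolted on; the fingertips stand 173 mm ahead of it and the grasp point (between the pads) lies 155 mm ahead of it; z points along the fingers, y is the direction in which the jaws open and shut (so a half turn about z gives the same grasp; the last joint's range is limited). The gripper opens to 85 mm and grips with 20 to 120 N. Pads are 22 mm wide; open, the fingers measure 114 mm over their backs; the gripper's body (76 mm by 85 mm) begins 54 mm behind the grasp point. The pads swing forward as they close: fully open they stand 13 mm farther back than shut.
Start: joints at [-1.293, 0.217, 1.613, -0, 1.311, -0.112], TCP at [0.238, -0.578, 0.405] pointing down, gripper open.
Joint ranges: [-2.75, 2.75], [-0.78, 2.1], [0.31, 2.55], [-1.13, 4.27], [0.13, 2.63], [-2.58, 2.58]. Speed limits (rad/s): [2.79, 2.79, 3.14, 3.14, 3.14, 3.14].

INTERFACE

Orientations are given as a rotation vector (axis times angle).
In Python, from station import telemetry, camera, camera_params, order, boxes_of, outline_of gives the robot as it stands.
- The arm moves only by the tool arm_command, never from a script. Its argument "series" is one flat list of numbers, 7 for each row, row after row: the shift along the tool's x, y, z in mm, then the turn, a rotation vector about the tool's x, y, z in rad, then the finger opening in mm, from 0 to 85.4. A call has 1 to 8 rows; each row shifts and turns the commanded pose from where the row before left it, along the tool's axes as they then stand; what a row does not reach is not made up. A row lasts 1/10 s, in which the tool goes at most 50 mm and 8.59 degrees, less where a joint would pass 70% of its speed; a pose out of reach is approached as far as the arm can. A call with a gripper value outside its range is refused whole. The fingers move at their own pace and stop on an object; the grip force is fixed at half the most. Time passes only in rows, so rows that do not move let the fingers close. It gives the time, the measured TCP pose, the force and the opening at its end, in the units of the state.
- telemetry.state(): the state, without advancing time (a new reading comes with each control period).
- camera(name): name is "scene" or "top"; returns the picture (400x640x3 uint8, red, green, blue); there is no depth.
- camera_params(name): a dict with "fx", "fy", "cx", "cy" (pixels), "k1" (the pictures are not rectified: a ray, as slopes to the right and down, at radius r is drawn at 1 + k1 r^2 times it, then the intrinsics apply), "world_to_cam" (4x4, takes a point from world to camera coordinates). Camera axes: x right, y up, looking along -z (the intrinsics and any distortion apply to the point x, -y, -z); pixel columns grow to the right and rows downward; lengths in m; the calibration is good to about 2 mm. A picture is of the moment at which its call begins. camera_params takes no time and is no camera call.
- order.job_done(): hands the job in, once; it reports no verdict.
Trained networks look in the newest picture that a camera, given by its name, has taken for a name from the list of things; names that differ only in an ending like _2 or _b are one class to them, and where a whole thing is asked for, a point or a joint stands for the part that bears it (a point fixed in the world has none). Each returns a list of dicts, best first, with "p" (0 to 1); they miss things now and then, are a little off and sometimes report something else, mostly with a low value. They report only what shows in the picture. A call takes as long as a camera call. They do not tell look-alikes from the thing itself.
- boxes_of(label, camera): "bbox" ([centre column, centre row, width, height] in pixels, round what is visible of it).
- outline_of(label, camera): "pixels" (400x640 bool, what is visible of it) and "bbox" ([centre column, centre row, width, height] in pixels, round what is visible of it).
The state is a dict: "time_s": time; "joint_positions": joint angles; "joint_velocities": joint speeds; "effort": joint torques, N m; "eef_pos": TCP position; "orientation": TCP orientation; "contact_force": force on the tool from outside, world axes, zero at the start; "moment": the same for the moment, N m; "finger_gap": finger opening in m.
Only numpy, scipy, OpenCV 4.12 (cv2) and the standard library are available. Lean on these libraries where they do the work, as an engineer would, in place of code of your own. Each camera call takes 0.05 s, during which the arm holds its last target. There are 200 camera calls.

## Working session

There is one attempt and no reset: what is moved stays moved. The work goes in short steps, Python scripts to look and compute and a tool call to move; the robot and the scene stay as the last step left them, time stands still between calls to the robot, and variables do not carry over. Pictures are saved under pics/ and viewed, about 8 in all and at most 12, crops included, and the job is handed in when it is done.

Besides the shell and the picture viewer there is one more tool, called as a command line: name --argument value ..., lists and objects as JSON in quotes. arm_command: Moves the arm, as the interface text tells. Its arguments: {"type":"object","properties":{"series":{"type":"array"}},"required":["series"]}

```bash
mkdir -p pics; ls
cat > h.py <<'E'
import numpy as np,cv2
from station import telemetry,camera,camera_params,order,boxes_of,outline_of
from scipy.spatial.transform import Rotation as R
def snap(n,f):
    im=np.array(camera(n)); cv2.imwrite('pics/'+f,im[:,:,::-1]); return im
def proj(n,P):
    c=camera_params(n);P=np.atleast_2d(P);W=np.array(c['world_to_cam'])
    q=P@W[:3,:3].T+W[:3,3]; u=q[:,0]/-q[:,2];v=-q[:,1]/-q[:,2]
    s=1+c['k1']*(u*u+v*v); return np.c_[c['fx']*u*s+c['cx'],c['fy']*v*s+c['cy']]
def ray(n,px):
    c=camera_params(n);W=np.array(c['world_to_cam'])
    d=np.array([(px[0]-c['cx'])/c['fx'],(px[1]-c['cy'])/c['fy']]);u=d.copy()
    for _ in range(20): u=d/(1+c['k1']*(u@u))
    r=W[:3,:3].T@np.array([u[0],-u[1],-1]);return -W[:3,:3].T@W[:3,3],r
def atz(n,px,z):
    o,r=ray(n,px);return o+r*(z-o[2])/r[2]
E
python3 - <<'E'
from h import *
a=snap('scene','s0.png');b=snap('top','t0.png')
for n in('scene','top'):
    print(n,np.round(ray(n,(320,200)),2))
    for l in('pail','pail_grip','stand','hook','recorder','rec_button','canister'):
        print(n,l,[(round(d['p'],2),np.round(d['bbox']).tolist()) for d in boxes_of(l,n)])
E
```

```text
pics
scene [[ 1.65  0.19  0.85]
 [-0.83 -0.18 -0.52]]
scene pail [(0.91, [241.0, 192.0, 28.0, 61.0]), (0.82, [198.0, 180.0, 30.0, 62.0]), (0.71, [252.0, 171.0, 30.0, 59.0])]
scene pail_grip [(0.95, [242.0, 192.0, 31.0, 65.0]), (0.69, [200.0, 180.0, 28.0, 60.0]), (0.61, [250.0, 170.0, 26.0, 59.0])]
scene stand [(0.65, [374.0, 259.0, 73.0, 137.0]), (0.34, [299.0, 221.0, 41.0, 32.0])]
scene hook [(0.65, [300.0, 206.0, 12.0, 8.0]), (0.48, [399.0, 202.0, 17.0, 24.0]), (0.26, [241.0, 192.0, 32.0, 61.0])]
scene recorder [(0.79, [298.0, 220.0, 41.0, 32.0])]
scene rec_button [(0.56, [301.0, 207.0, 6.0, 7.0])]
scene canister [(0.88, [457.0, 237.0, 36.0, 38.0]), (0.71, [304.0, 206.0, 8.0, 6.0]), (0.51, [241.0, 192.0, 29.0, 65.0])]
top [[ 0.33 -0.07  1.57]
 [ 0.14 -0.01 -0.99]]
top pail [(0.94, [448.0, 237.0, 39.0, 28.0]), (0.68, [404.0, 273.0, 31.0, 29.0])]
top pail_grip [(0.93, [404.0, 272.0, 30.0, 31.0]), (0.76, [397.0, 229.0, 35.0, 29.0]), (0.75, [445.0, 239.0, 34.0, 35.0])]
top stand [(0.88, [257.0, 151.0, 49.0, 67.0]), (0.66, [399.0, 231.0, 38.0, 28.0])]
top hook [(0.69, [244.0, 158.0, 24.0, 49.0])]
top recorder [(0.62, [337.0, 232.0, 36.0, 37.0])]
top rec_button [(0.66, [256.0, 150.0, 56.0, 66.0])]
top canister [(0.58, [196.0, 228.0, 33.0, 33.0])]
```

Run:
```python
import cv2,numpy as np
s=cv2.imread('pics/s0.png');t=cv2.imread('pics/t0.png')
cv2.imwrite('pics/a1.png',cv2.resize(s[110:350,160:500],None,fx=2.35,fy=2.35,interpolation=2))
cv2.imwrite('pics/a2.png',cv2.resize(t[90:310,160:480],None,fx=2.5,fy=2.5,interpolation=2))
```

```text
(no output)
```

View pics/a1.png

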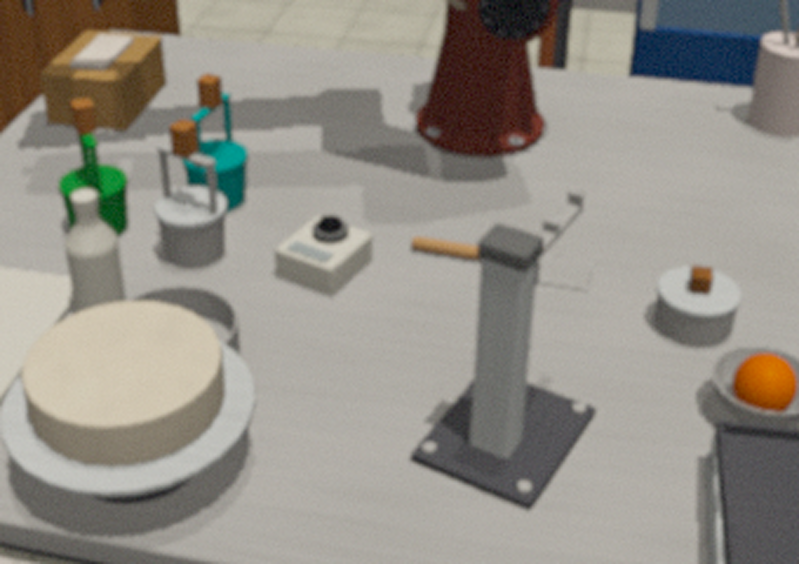

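View pics/a2.png

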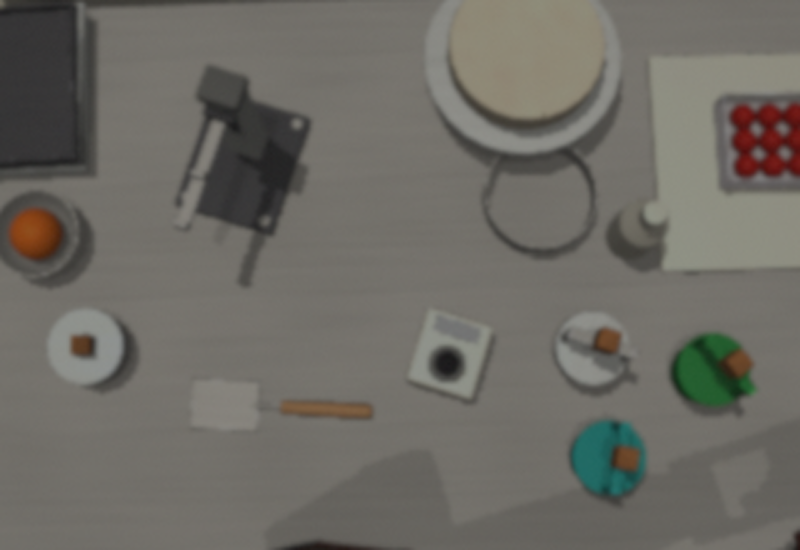

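The candidates for the pail, by pixel in the top view, are:
- Grey with hanger at (397,229), scene (241,192): this matches the description.
- Green at (445,238): look-alike.
- Turquoise at (404,273): look-alike.
- Canister at (194,228): no hanger.

I'm choosing the grey one and checking it in a close crop.

Run:
```python
import cv2,numpy as np
s=cv2.imread('pics/s0.png');t=cv2.imread('pics/t0.png')
def c(i,x,y,w,h,f,gain):
    o=cv2.resize(i[y:y+h,x:x+w],None,fx=f,fy=f,interpolation=cv2.INTER_CUBIC)
    o=cv2.convertScaleAbs(o,alpha=gain)
    for k in range(0,w,10): cv2.putText(o,str(x+k),(k*f,8),0,.3,(0,0,255),1);cv2.line(o,(k*f,0),(k*f,4),(0,0,255),1)
    for k in range(0,h,10): cv2.putText(o,str(y+k),(0,k*f+4),0,.3,(255,0,0),1)
    return o
# stand scene 100x140 @4 ; stand top 80x100 @4... 
A=c(s,330,185,100,146,4,1.2); B=c(t,215,105,80,80,5,1.5)
P=c(s,215,150,57,84,4,1.2);  
C=np.zeros((590,800,3),np.uint8);C[:584,:400]=A;C[:400,400:]=B
cv2.imwrite('pics/b1.png',C)
D=np.zeros((500,800,3),np.uint8);P=c(s,215,155,50,70,7,1.2);Q=c(t,370,205,56,56,8,1.5)
D[:490,:350]=P;D[:448,352:]=Q
cv2.imwrite('pics/b2.png',D)
```

```text
(no output)
```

View pics/b1.png

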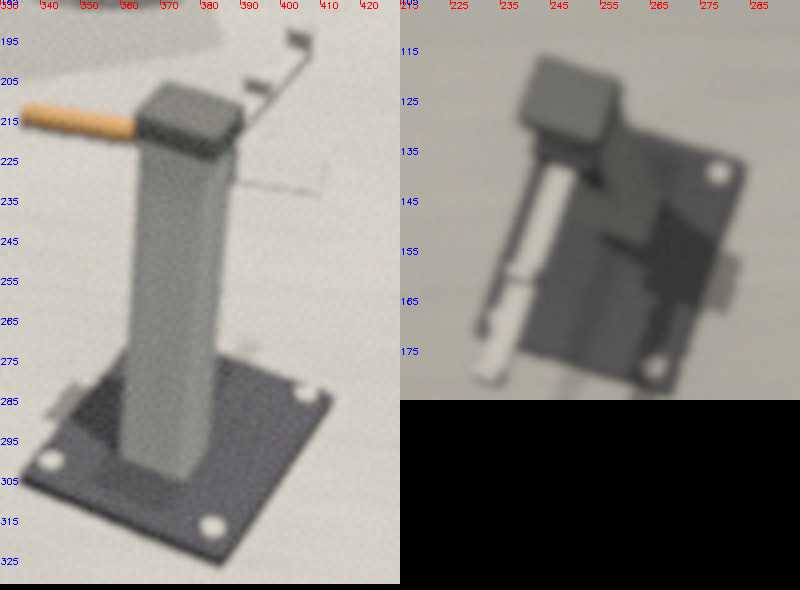

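View pics/b2.png

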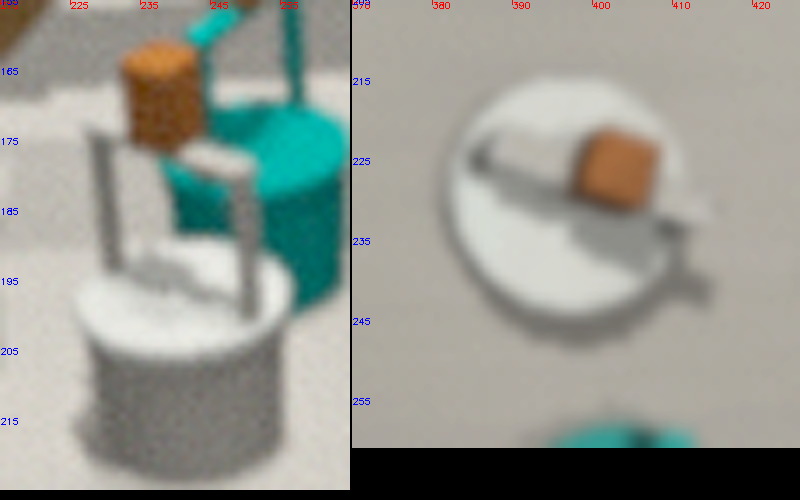

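```bash
cat > fit.py <<'E'
from h import *
from scipy.optimize import least_squares
def fit(pts,x0):
    def Rz(p,L): c,s=np.cos(p[2]),np.sin(p[2]); L=np.array(L,float); return np.array([c*L[0]-s*L[1]+p[0],s*L[0]+c*L[1]+p[1],L[2]])
    f=lambda p: np.concatenate([proj(n,Rz(p,L))[0]-px for n,px,L in pts])
    r=least_squares(f,x0,loss='soft_l1',f_scale=1.); return r.x,r.fun.reshape(-1,2)
if __name__=='__main__':
    S='scene';T='top'
    st=[(S,(335.5,304.5),(.06,-.07,.012)),(S,(385.5,324.5),(.06,.07,.012)),(S,(413.5,284.7),(-.11,.07,.012)),(S,(375.7,305.5),(.018,.023,.012)),(S,(360,300),(.018,-.023,.012)),(S,(382,296.7),(-.018,.023,.012)),(S,(404.7,193),(-.161,0,.239)),
    (T,(284.4,137),(.06,-.07,.012)),(T,(270.2,183.6),(-.11,-.07,.012)),(T,(230.6,171.4),(-.11,.07,.012)),(T,(232.6,180),(-.161,0,.239))]
    p,r=fit(st,[.6,.25,-.3]);print('stand',p.round(4));print(r.round(1).tolist())
    pa=[(T,(397.3,229.4),(0,0,.075)),(S,(241.3,197.2),(0,0,.075)),(T,(403.4,226.1),(0,0,.193)),(S,(237.9,163.3),(0,0,.193)),(S,(228.9,173.6),(0,-.043,.15)),(S,(250.4,178.6),(0,.043,.15)),(S,(231.4,193.6),(0,-.04,.075)),(S,(250.7,200),(0,.04,.075)),(T,(413.5,231.9),(0,-.043,.151)),(T,(386,225),(0,.043,.146))]
    p,r=fit(pa,[.4,-.3,0]);print('pail',p.round(4));print(r.round(1).tolist())
    f=lambda P:np.concatenate([proj(T,P)[0]-(338.8,235.6),proj(S,P)[0]-(300.9,206.6)])
    r=least_squares(f,[.4,0,.06]);print('button',r.x.round(4),r.fun.round(1))
    print('canister',atz(T,(194,227.7),.053).round(3))
    print(telemetry.state())
E
python3 fit.py
```

```text
stand [ 0.7405  0.1186 -0.322 ]
[[-1.5, -1.5], [0.7, -0.3], [-0.2, -2.1], [-0.0, 0.7], [-1.1, -0.4], [-0.1, 0.7], [-0.7, -1.6], [-0.7, -0.7], [-1.8, -0.2], [-1.6, 0.2], [-0.8, -0.8]]
pail [ 0.4434 -0.3218 -0.3249]
[[-1.0, -0.0], [-0.0, -0.7], [-0.5, -0.0], [0.1, -1.0], [-0.7, -2.0], [0.2, 0.1], [-0.2, -0.6], [0.9, -0.0], [0.7, -0.4], [0.5, -1.7]]
button [ 0.4298 -0.1382  0.0549] [-0.6  0.2 -0.6 -0. ]
canister [0.468 0.327 0.053]
{'time_s': 0.8, 'joint_positions': array([-1.29321269e+00,  2.16865233e-01,  1.61336974e+00, -3.26716868e-05,
        1.31129342e+00, -1.12158088e-01]), 'joint_velocities': array([-0.00012632,  0.00040074, -0.00022002,  0.00010639,  0.001408  ,
        0.00069178]), 'effort': array([-1.22096853e-04, -3.96829855e+01, -3.04235816e+01, -1.91819186e-04,
        4.82139076e-04,  1.48129658e-05]), 'eef_pos': array([ 0.23751467, -0.57813142,  0.40473768]), 'orientation': array([ 3.08206280e+00,  6.08337523e-01, -4.10924244e-05]), 'contact_force': array([ 0.14274929, -0.28069825, -0.31396754]), 'moment': array([-0.03889436,  0.0053705 , -0.0537147 ]), 'finger_gap': 0.0855811400086732}
```

```bash
cat >> h.py <<'E'
def plan(p,yaw=None,n=8):
    s=telemetry.state();q=R.from_rotvec(s['orientation']);a=q.as_matrix()
    now=np.arctan2(a[1,0],a[0,0]);w=0 if yaw is None else -(yaw-now)
    print('t',s['time_s'],'pos',s['eef_pos'].round(4),'yaw',now.round(3),'tilt',a[2,2].round(4),'F',s['contact_force'].round(1),'gap',s['finger_gap'].round(4))
    d=np.array(p)-s['eef_pos']
    for i in range(n):
        print((q.inv().apply(d/n)*1000).round(1),round(w/n,4)); q=q*R.from_rotvec([0,0,w/n])
E
python3 -c "
from h import *
plan([.4434,-.3218,.405],-.325,8)"
```

```text
Traceback (most recent call last):
  File "h.py", line 20, in plan
    print('t',s['time_s'],'pos',s['eef_pos'].round(4),'yaw',now.round(3),'tilt',a[2,2].round(4),'F',s['contact_force'].round(1),'gap',s['finger_gap'].round(4))
                                                                                                                                      ^^^^^^^^^^^^^^^^^^^^^
AttributeError: 'float' object has no attribute 'round'
```

```bash
sed -i "s/s\['finger_gap'\].round(4)/round(s['finger_gap'],4)/" h.py
python3 -c "
from h import *
plan([.4434,-.3218,.405],-.325,8)"
```

```text
t 0.8 pos [ 0.2375 -0.5781  0.4047] yaw 0.39 tilt -1.0 F [ 0.1 -0.3 -0.3] gap 0.0856
[ 36.  -19.9  -0. ] 0.0893
[ 34.1 -23.   -0. ] 0.0893
[ 31.9 -25.9  -0. ] 0.0893
[ 29.4 -28.7  -0. ] 0.0893
[ 26.8 -31.2  -0. ] 0.0893
[ 23.9 -33.5  -0. ] 0.0893
[ 20.8 -35.5  -0. ] 0.0893
[ 17.5 -37.2  -0. ] 0.0893
```

arm_command --series '[36, -19.9, 0, 0, 0, 0.0893, 85, 34.1, -23, 0, 0, 0, 0.0893, 85, 31.9, -25.9, 0, 0, 0, 0.0893, 85, 29.4, -28.7, 0, 0, 0, 0.0893, 85, 26.8, -31.2, 0, 0, 0, 0.0893, 85, 23.9, -33.5, 0, 0, 0, 0.0893, 85, 20.8, -35.5, 0, 0, 0, 0.0893, 85, 17.5, -37.2, 0, 0, 0, 0.0893, 85]'

```text
time_s: 1.6
eef_pos: [0.4443, -0.3201, 0.405]
orientation: [3.099, -0.514, 0.001]
contact_force: [-0.7, -0.5, 0.2]
finger_gap: 0.0847
```

arm_command --series '[0, 0, 0, 0, 0, 0, 85, 0, 0, 0, 0, 0, 0, 85]'

```text
time_s: 1.8
eef_pos: [0.4439, -0.3209, 0.4049]
orientation: [3.1, -0.503, -0.0]
contact_force: [-0.5, -0.3, 0.5]
finger_gap: 0.085
```

```bash
python3 -c "
from h import *
s=snap('scene','s1.png');t=snap('top','t1.png')
plan([.4434,-.3218,.330],-.325,3)
D=np.zeros((500,800,3),np.uint8);D[:500,:400]=cv2.resize(s[130:230,200:280,::-1],None,fx=5,fy=5,interpolation=2);D[:400,400:]=cv2.resize(t[190:270,360:440,::-1],None,fx=5,fy=5,interpolation=2)
cv2.imwrite('pics/b3.png',D)"
```

```text
t 1.9 pos [ 0.4431 -0.3222  0.4048] yaw -0.325 tilt -1.0 F [ 0.3 -0.2 -0.2] gap 0.0848
[ 0.1 -0.2 24.9] 0.0001
[ 0.1 -0.2 24.9] 0.0001
[ 0.1 -0.2 24.9] 0.0001
```

View pics/b3.png

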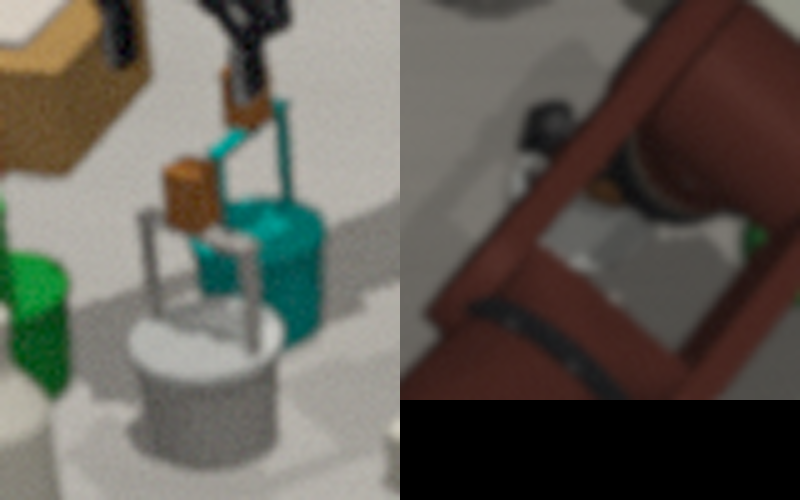

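The scene crop shows the fingers at about (223,143) and (250,149), straddling the grip block at (238,163). The grey pail is the right one. I'm lowering now.

arm_command --series '[0.1, -0.2, 25, 0, 0, 0, 85, 0, 0, 25, 0, 0, 0, 85, 0, 0, 15, 0, 0, 0, 85, 0, 0, 10, 0, 0, 0, 85, 0, 0, 0, 0, 0, 0, 85, 0, 0, 0, 0, 0, 0, 85]'

```text
time_s: 2.5
eef_pos: [0.4437, -0.322, 0.3303]
orientation: [3.1, -0.508, 0.001]
contact_force: [0.3, 0.1, 0.5]
finger_gap: 0.0851
```

arm_command --series '[0, 0, 0, 0, 0, 0, 50, 0, 0, 0, 0, 0, 0, 40, 0, 0, 0, 0, 0, 0, 30, 0, 0, 0, 0, 0, 0, 20, 0, 0, 0, 0, 0, 0, 10, 0, 0, 0, 0, 0, 0, 10, 0, 0, 0, 0, 0, 0, 10, 0, 0, 0, 0, 0, 0, 10]'

```text
time_s: 3.3
eef_pos: [0.4439, -0.3215, 0.3303]
orientation: [3.1, -0.508, 0.002]
contact_force: [0.3, 0.9, 3.3]
finger_gap: 0.0256
```

arm_command --series '[0, 0, -8, 0, 0, 0, 10, 0, 0, -17, 0, 0, 0, 10, 0, 0, -22, 0, 0, 0, 10, 0, 0, -23, 0, 0, 0, 10, 0, 0, -22, 0, 0, 0, 10, 0, 0, -14, 0, 0, 0, 10, 0, 0, -7, 0, 0, 0, 10, 0, 0, 0, 0, 0, 0, 10]'

```text
time_s: 4.1
eef_pos: [0.4436, -0.3215, 0.4429]
orientation: [3.1, -0.508, 0.001]
contact_force: [0.4, 0.6, -4.1]
finger_gap: 0.0252
```

```bash
python3 -c "
from h import *
plan([.522,.192,.443],-.325,20)" | head -3
```

```text
t 4.1 pos [ 0.4436 -0.3215  0.4429] yaw -0.325 tilt -1.0 F [ 0.4  0.6 -4.1] gap 0.0252
[ -4.5 -25.6  -0. ] 0.0
[ -4.5 -25.6  -0. ] 0.0
```

arm_command --series '[-2, -11, 0, 0, 0, 0, 10, -4, -22, 0, 0, 0, 0, 10, -5, -29, 0, 0, 0, 0, 10, -5, -30, 0, 0, 0, 0, 10, -5, -30, 0, 0, 0, 0, 10, -5, -30, 0, 0, 0, 0, 10, -5, -30, 0, 0, 0, 0, 10, -5, -30, 0, 0, 0, 0, 10]'

```text
time_s: 4.9
eef_pos: [0.4765, -0.1069, 0.4408]
orientation: [-3.099, 0.507, 0.005]
contact_force: [0.2, -0.4, -4.6]
finger_gap: 0.0252
```

arm_command --series '[-5, -30, 0, 0, 0, 0, 10, -5, -30, 0, 0, 0, 0, 10, -5, -30, 0, 0, 0, 0, 10, -6, -30, 0, 0, 0, 0, 10, -6, -30, 0, 0, 0, 0, 10, -6, -29, 0, 0, 0, 0, 10, -6, -28, 0, 0, 0, 0, 10, -5, -28, 0, 0, 0, 0, 10]'

```text
time_s: 5.7
eef_pos: [0.5092, 0.1296, 0.4407]
orientation: [3.1, -0.507, -0.006]
contact_force: [0.1, 0.0, -4.4]
finger_gap: 0.0256
```

arm_command --series '[-5, -25, 0, 0, 0, 0, 10, -4, -19, 0, 0, 0, 0, 10, -3, -14, 0, 0, 0, 0, 10, -2, -7, 0, 0, 0, 0, 10, 0, 0, 0, 0, 0, 0, 10, 0, 0, 0, 0, 0, 0, 10, 0, 0, 0, 0, 0, 0, 10]'

```text
time_s: 6.4
eef_pos: [0.5178, 0.1931, 0.4426]
orientation: [3.099, -0.509, -0.0]
contact_force: [0.4, -0.3, -4.6]
finger_gap: 0.0255
```

```bash
python3 -c "
from h import *
s=snap('scene','s2.png');t=snap('top','t2.png')
plan([.617,.160,.443],-.325,5)
# expected pail/hook points
sd=np.array([.617,.160,.225]);u=np.array([-.948,.317,0])
for n in('scene','top'): print(n,'tip',proj(n,sd+u*.031+[0,0,.014]).round(1),'seat',proj(n,sd).round(1))
D=np.zeros((560,800,3),np.uint8);D[:560,:400]=cv2.resize(s[140:280,340:440,::-1],None,fx=4,fy=4,interpolation=2);D[:400,400:]=cv2.resize(t[110:210,190:290,::-1],None,fx=4,fy=4,interpolation=2)
cv2.imwrite('pics/b4.png',D)"
```

```text
t 6.5 pos [0.5179 0.1931 0.4428] yaw -0.326 tilt -1.0 F [ 0.1 -0.7 -4.3] gap 0.0254
[20.9 -0.1 -0. ] -0.0002
[20.9 -0.1 -0. ] -0.0002
[20.9 -0.1 -0. ] -0.0002
[20.9 -0.1 -0. ] -0.0002
[20.9 -0.1 -0. ] -0.0002
scene tip [[404.1 191.4]] seat [[398.7 201.9]]
top tip [[231.7 179.3]] seat [[235.9 170.1]]
```

View pics/b4.png

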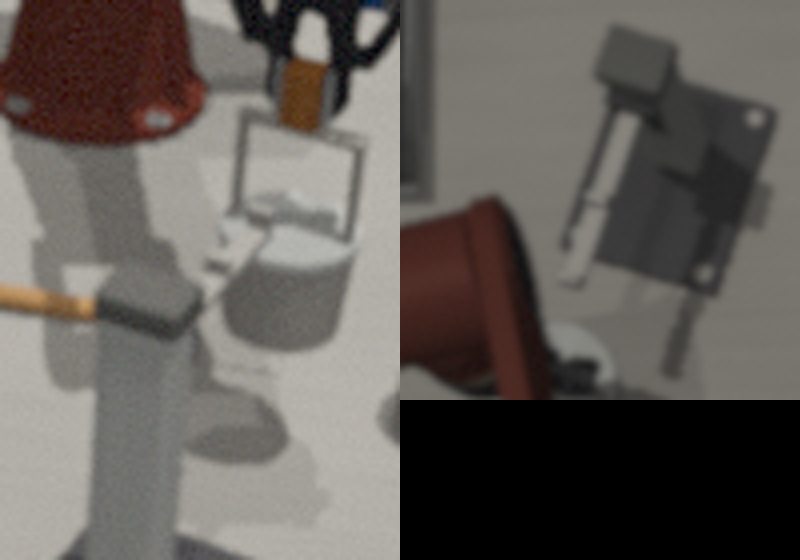

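The hook tip at scene (405,194) lines up with the opening between the uprights, and the lid is below the hook. I'm going in.

arm_command --series '[6, 0, 0, 0, 0, 0, 10, 14, 0, 0, 0, 0, 0, 10, 18, 0.5, 0, 0, 0, 0, 10, 19, 0.5, 0, 0, 0, 0, 10, 19, 0.5, 0, 0, 0, 0, 10, 16, 0, 0, 0, 0, 0, 10, 9, 0, 0, 0, 0, 0, 10, 4, 0, 0, 0, 0, 0, 10]'

```text
time_s: 7.3
eef_pos: [0.6181, 0.1581, 0.4424]
orientation: [3.1, -0.509, -0.0]
contact_force: [-0.8, 0.6, -3.4]
finger_gap: 0.0256
```

arm_command --series '[0, 0, 0, 0, 0, 0, 10, 0, 0, 0, 0, 0, 0, 10]'

```text
time_s: 7.5
eef_pos: [0.6165, 0.1591, 0.4425]
orientation: [-3.1, 0.507, 0.002]
contact_force: [-0.0, -0.0, -4.7]
finger_gap: 0.0255
```

```bash
python3 -c "
from h import *
s=snap('scene','s3.png');t=snap('top','t3.png')
plan([.617,.160,.443],-.325,1)
D=np.zeros((560,800,3),np.uint8);D[:560,:400]=cv2.resize(s[140:280,340:440,::-1],None,fx=4,fy=4,interpolation=2);D[:400,400:]=cv2.resize(t[110:210,190:290,::-1],None,fx=4,fy=4,interpolation=2)
cv2.imwrite('pics/b5.png',D)"
```

```text
t 7.6 pos [0.6163 0.1593 0.4427] yaw -0.324 tilt -1.0 F [ 0.1  0.5 -4.3] gap 0.0255
[ 0.4 -0.9 -0.3] 0.0009
```

View pics/b5.png

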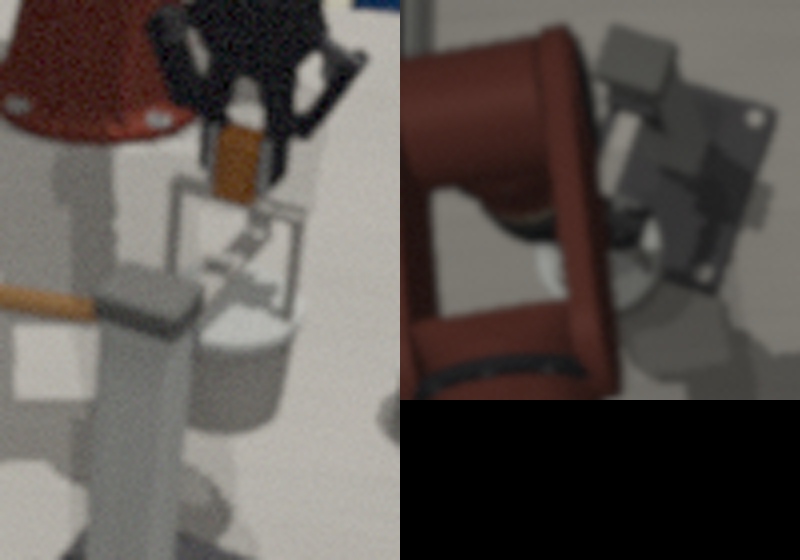

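The strap (crop 238,197) is directly above the middle of the hook, between tip (260,218) and shoulder (215,268). I'm lowering.

arm_command --series '[0, -0.5, 5, 0, 0, 0, 10, 0, 0, 8, 0, 0, 0, 10, 0, 0, 7, 0, 0, 0, 10, 0, 0, 4, 0, 0, 0, 10, 0, 0, 3, 0, 0, 0, 10, 0, 0, 2, 0, 0, 0, 10, 0, 0, 2, 0, 0, 0, 10, 0, 0, 0, 0, 0, 0, 10]'

```text
time_s: 8.4
eef_pos: [0.617, 0.1594, 0.4116]
orientation: [3.1, -0.508, -0.0]
contact_force: [-0.3, 1.2, -4.3]
finger_gap: 0.0256
```

arm_command --series '[0, 0, 2, 0, 0, 0, 10, 0, 0, 2, 0, 0, 0, 10, 0, 0, 2, 0, 0, 0, 10, 0, 0, 2, 0, 0, 0, 10, 0, 0, 2, 0, 0, 0, 10, 0, 0, 0, 0, 0, 0, 10, 0, 0, 0, 0, 0, 0, 10]'

```text
time_s: 9.1
eef_pos: [0.6172, 0.1594, 0.402]
orientation: [-3.1, 0.508, -0.001]
contact_force: [-0.1, -0.6, -2.0]
finger_gap: 0.0253
```

arm_command --series '[0, 0, 2, 0, 0, 0, 10, 0, 0, 2, 0, 0, 0, 10, 0, 0, 2, 0, 0, 0, 10, 0, 0, 2, 0, 0, 0, 10, 0, 0, 2, 0, 0, 0, 10, 0, 0, 0, 0, 0, 0, 10, 0, 0, 0, 0, 0, 0, 10]'

```text
time_s: 9.8
eef_pos: [0.6171, 0.1594, 0.392]
orientation: [-3.1, 0.508, -0.001]
contact_force: [0.5, 0.5, -1.3]
finger_gap: 0.0254
```

```bash
python3 -c "
from h import *
s=snap('scene','s4.png');plan([.617,.160,.39],-.325,1);plan([.617,.160,.39],-.325,1)"
```

```text
t 9.85 pos [0.6171 0.1594 0.392 ] yaw -0.325 tilt -1.0 F [ 0.6  0.7 -0.5] gap 0.0252
[-0.3 -0.5  2. ] 0.0004
t 9.85 pos [0.6171 0.1594 0.392 ] yaw -0.325 tilt -1.0 F [ 0.6  0.7 -0.5] gap 0.0252
[-0.3 -0.5  2. ] 0.0004
```

arm_command --series '[0, 0, 2, 0, 0, 0, 10, 0, 0, 1, 0, 0, 0, 10, 0, 0, 0, 0, 0, 0, 10, 0, 0, 0, 0, 0, 0, 10, 0, 0, 0, 0, 0, 0, 10]'

```text
time_s: 10.35
eef_pos: [0.6171, 0.1594, 0.3889]
orientation: [-3.1, 0.508, -0.001]
contact_force: [1.5, -0.0, 0.6]
finger_gap: 0.0255
```

arm_command --series '[0, 0, 0, 0, 0, 0, 30, 0, 0, 0, 0, 0, 0, 36, 0, 0, 0, 0, 0, 0, 44, 0, 0, 0, 0, 0, 0, 52, 0, 0, 0, 0, 0, 0, 60, 0, 0, 0, 0, 0, 0, 60, 0, 0, 0, 0, 0, 0, 60, 0, 0, 0, 0, 0, 0, 60]'

```text
time_s: 11.15
eef_pos: [0.617, 0.1594, 0.3887]
orientation: [-3.1, 0.508, -0.0]
contact_force: [0.3, -0.1, 0.7]
finger_gap: 0.0601
```

```bash
python3 -c "
from h import *
s=snap('scene','s5.png')
plan([.617,.160,.48],-.325,1)
D=cv2.resize(s[130:280,330:450,::-1],None,fx=4,fy=4,interpolation=2)
cv2.imwrite('pics/b6.png',D)"
```

```text
t 11.2 pos [0.617  0.1594 0.3887] yaw -0.325 tilt -1.0 F [0.5 0.4 0.9] gap 0.0599
[ -0.2  -0.5 -91.3] 0.0004
```

View pics/b6.png

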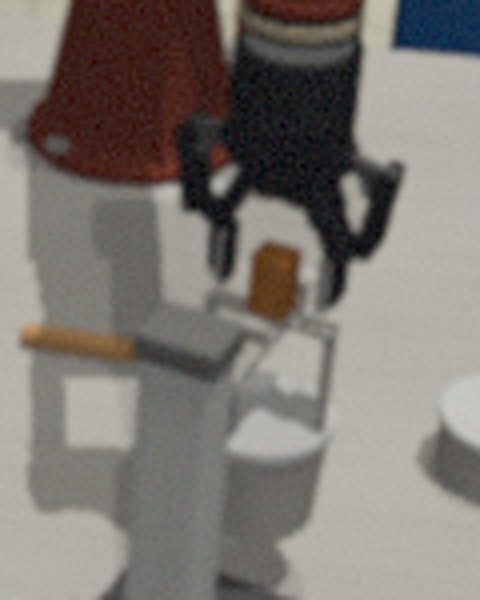

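The pail hangs upright on the hook, and the block at (275,280) is free between the open fingers. I'm retreating straight up, then over to the recorder.

arm_command --series '[0, 0, -4, 0, 0, 0, 60, 0, 0, -10, 0, 0, 0, 60, 0, 0, -20, 0, 0, 0, 60, 0, 0, -25, 0, 0, 0, 60, 0, 0, -20, 0, 0, 0, 60, 0, 0, -12, 0, 0, 0, 60, 0, 0, 0, 0, 0, 0, 60]'

```text
time_s: 11.9
eef_pos: [0.6174, 0.1595, 0.4832]
orientation: [-3.099, 0.507, -0.009]
contact_force: [-0.4, 0.2, 0.8]
finger_gap: 0.06
```

```bash
python3 -c "
from h import *
plan([.430,-.138,.48],None,10)"|head -3
```

```text
t 11.9 pos [0.6174 0.1595 0.4832] yaw -0.325 tilt -1.0 F [-0.4  0.2  0.8] gap 0.06
[-8.3 34.2  0.2] 0.0
[-8.3 34.2  0.2] 0.0
```

arm_command --series '[-3, 14, 0, 0, 0, 0, 60, -7, 28, 0, 0, 0, 0, 40, -8, 34, 0, 0, 0, 0, 20, -9, 36, 0, 0, 0, 0, 0, -9, 36, 0, 0, 0, 0, 0, -9, 36, 0, 0, 0, 0, 0, -9, 36, 0, 0, 0, 0, 0, -9, 36, 0, 0, 0, 0, 0]'

```text
time_s: 12.7
eef_pos: [0.4736, -0.0645, 0.4776]
orientation: [3.1, -0.508, -0.006]
contact_force: [0.6, -0.2, 0.7]
finger_gap: 0.0002
```

arm_command --series '[-8, 34, 0, 0, 0, 0, 0, -6, 26, 0, 0, 0, 0, 0, -4, 18, 0, 0, 0, 0, 0, -2, 8, 0, 0, 0, 0, 0, 0, 0, 20, 0, 0, 0, 0, 0, 0, 35, 0, 0, 0, 0, 0, 0, 40, 0, 0, 0, 0, 0, 0, 40, 0, 0, 0, 0]'

```text
time_s: 13.5
eef_pos: [0.4286, -0.1379, 0.3428]
orientation: [-3.1, 0.507, 0.0]
contact_force: [0.6, -0.5, -0.3]
finger_gap: 0.0
```

arm_command --series '[0, 0, 35, 0, 0, 0, 0, 0, 0, 25, 0, 0, 0, 0, 0, 0, 10, 0, 0, 0, 0, 0, 0, 0, 0, 0, 0, 0, 0, 0, 0, 0, 0, 0, 0, 0, 0, 0, 0, 0, 0, 0]'

```text
time_s: 14.1
eef_pos: [0.4302, -0.1387, 0.2765]
orientation: [3.099, -0.507, 0.005]
contact_force: [-0.2, 0.9, 0.3]
finger_gap: -0.0001
```

```bash
python3 -c "
from h import *
s=snap('scene','s6.png')
for i in range(8): s2=snap('scene','s7.png')
plan([.43,-.138,.248],None,1)
d=cv2.absdiff(cv2.GaussianBlur(s[150:260,370:450],(5,5),0),cv2.GaussianBlur(s2[150:260,370:450],(5,5),0));print('motion',d.max())
D=np.zeros((600,800,3),np.uint8);D[:,:400]=cv2.resize(s2[150:270,360:440,::-1],None,fx=5,fy=5,interpolation=2);D[:,400:]=cv2.resize(s2[130:250,260:340,::-1],None,fx=5,fy=5,interpolation=2)
cv2.imwrite('pics/b7.png',D)"
```

```text
t 14.55 pos [ 0.4293 -0.1383  0.2749] yaw -0.325 tilt -1.0 F [ 0.1 -0.7 -0.2] gap 0.0001
[ 0.6 -0.5 26.9] 0.0
motion 8
```

View pics/b7.png

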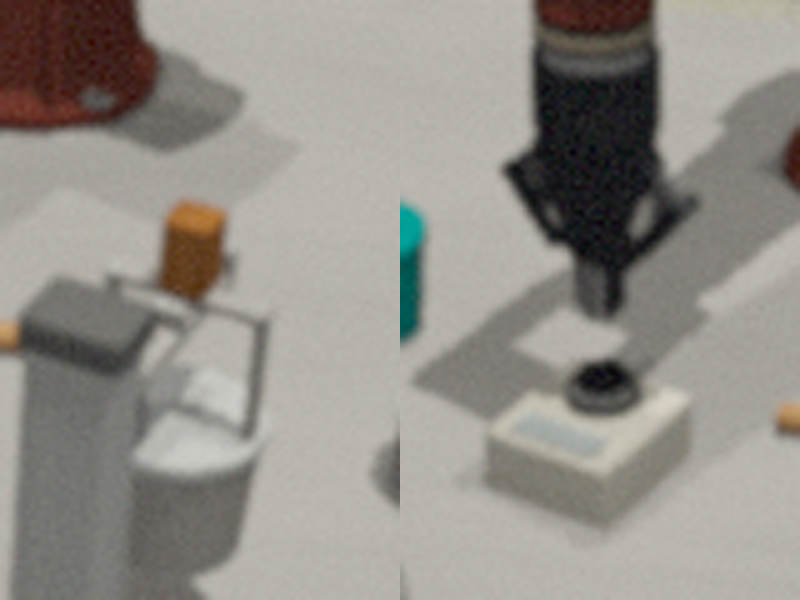

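The pail hangs still, with only noise between the frames. The closed fingertips are above the button at crop (600,385). I'll wait a moment, then press slowly.

arm_command --series '[0, 0, 0, 0, 0, 0, 0, 0, 0, 0, 0, 0, 0, 0, 0, 0, 0, 0, 0, 0, 0, 0, 0, 0, 0, 0, 0, 0, 0.6, -0.5, 15, 0, 0, 0, 0, 0, 0, 12, 0, 0, 0, 0, 0, 0, 6, 0, 0, 0, 0, 0, 0, 0, 0, 0, 0, 0]'

```text
time_s: 15.35
eef_pos: [0.4294, -0.1377, 0.2405]
orientation: [-3.099, 0.508, 0.005]
contact_force: [-2.3, 0.2, -0.1]
finger_gap: 0.0002
```

arm_command --series '[0, 0, 3, 0, 0, 0, 0, 0, 0, 3, 0, 0, 0, 0, 0, 0, 3, 0, 0, 0, 0, 0, 0, 0, 0, 0, 0, 0, 0, 0, 0, 0, 0, 0, 0]'

```text
time_s: 15.85
eef_pos: [0.4304, -0.1382, 0.2343]
orientation: [-3.1, 0.507, 0.001]
contact_force: [-5.2, 2.0, 11.9]
finger_gap: 0.0001
```

```bash
python3 -c "
from h import *
s2=snap('scene','s8.png');t2=snap('top','t8.png')
plan([.43,-.138,.248],None,1)
print(proj('scene',[[.4304,-.1382,.0613]]),proj('top',[[.4304,-.1382,.0613]]))
D=np.zeros((500,800,3),np.uint8);D[:,:500]=cv2.resize(s2[175:225,275:325,::-1],None,fx=10,fy=10,interpolation=2)
b=cv2.imread('pics/s0.png')[190:220,285:315];D[:300,500:]=cv2.resize(b,None,fx=10,fy=10,interpolation=2)
cv2.imwrite('pics/b8.png',D)"
```

```text
t 15.95 pos [ 0.4304 -0.1382  0.2343] yaw -0.324 tilt -1.0 F [-5.4  2.  11.4] gap 0.0
[ -0.4  -0.  -13.7] 0.0
[[300.20276484 204.87893467]] [[338.24779031 235.4448557 ]]
```

View pics/b8.png

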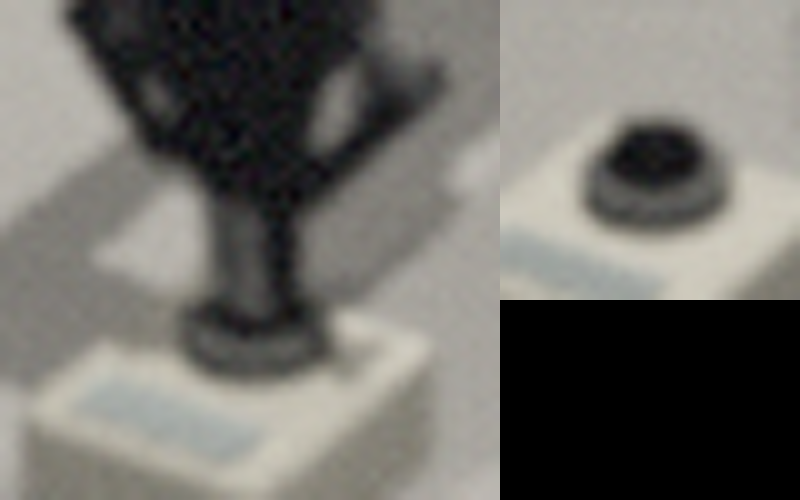

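arm_command --series '[0, 0, -2, 0, 0, 0, 0, 0, 0, 0, 0, 0, 0, 0, 0, 0, 0, 0, 0, 0, 0]'

```text
time_s: 16.25
eef_pos: [0.4302, -0.1381, 0.235]
orientation: [3.1, -0.508, 0.001]
contact_force: [-0.5, 1.1, 2.8]
finger_gap: 0.0
```

arm_command --series '[0, 0, -2, 0, 0, 0, 0, 0, 0, 0, 0, 0, 0, 0, 0, 0, 0, 0, 0, 0, 0]'

```text
time_s: 16.55
eef_pos: [0.4302, -0.1381, 0.2368]
orientation: [3.1, -0.508, 0.001]
contact_force: [0.9, 0.9, 2.5]
finger_gap: 0.0
```

arm_command --series '[0, 0, -2, 0, 0, 0, 0, 0, 0, 0, 0, 0, 0, 0, 0, 0, 0, 0, 0, 0, 0]'

```text
time_s: 16.85
eef_pos: [0.4302, -0.1381, 0.2388]
orientation: [3.1, -0.508, 0.002]
contact_force: [0.4, -1.0, 2.2]
finger_gap: 0.0001
```

arm_command --series '[0, 0, -2, 0, 0, 0, 0, 0, 0, 0, 0, 0, 0, 0, 0, 0, 0, 0, 0, 0, 0]'

```text
time_s: 17.15
eef_pos: [0.4297, -0.1379, 0.2404]
orientation: [-3.1, 0.508, 0.001]
contact_force: [-0.6, -0.5, 0.3]
finger_gap: 0.0
```

Coming up, the force fell gradually over about 6 mm and reached a hard stop only at the bottom, so the button was fully pressed. Retreating now.

arm_command --series '[0, 0, -10, 0, 0, 0, 0, 0, 0, -25, 0, 0, 0, 0, 0, 0, -35, 0, 0, 0, 0, 0, 0, -25, 0, 0, 0, 0, 0, 0, -10, 0, 0, 0, 0, 0, 0, 0, 0, 0, 0, 0, 0, 0, 0, 0, 0, 0, 0]'

```text
time_s: 17.85
eef_pos: [0.4295, -0.1377, 0.3447]
orientation: [-3.1, 0.508, 0.003]
contact_force: [-0.2, 0.4, -0.2]
finger_gap: 0.0003
```

```bash
python3 -c "
from h import *
s=snap('scene','s9.png');p=cv2.imread('pics/s7.png')[:,:,::-1];o=cv2.imread('pics/s0.png')[:,:,::-1]
g=lambda i:cv2.GaussianBlur(i,(5,5),0)
print('pail change',cv2.absdiff(g(s[185:265,382:420]),g(p[185:265,382:420])).max())
print('button vs start',cv2.absdiff(g(s[198:216,290:312]),g(o[198:216,290:312])).max())
c=[b for b in boxes_of('canister','scene')][:1];print('canister',c)
plan([.43,-.138,.248],None,1)"
```

```text
pail change 16
button vs start 49
canister [{'bbox': [398.4, 228.0, 30.5, 77.2], 'p': 0.66}]
t 17.95 pos [ 0.4292 -0.1376  0.3438] yaw -0.325 tilt -1.0 F [-0.2  0.1  0.3] gap -0.0004
[ 1.2  0.2 95.8] 0.0
```

```bash
python3 -c "
import cv2
s=cv2.imread('pics/s9.png');cv2.imwrite('pics/b9.png',cv2.resize(s[130:270,280:480],None,fx=4,fy=4,interpolation=2))"
```

```text
(no output)
```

View pics/b9.png

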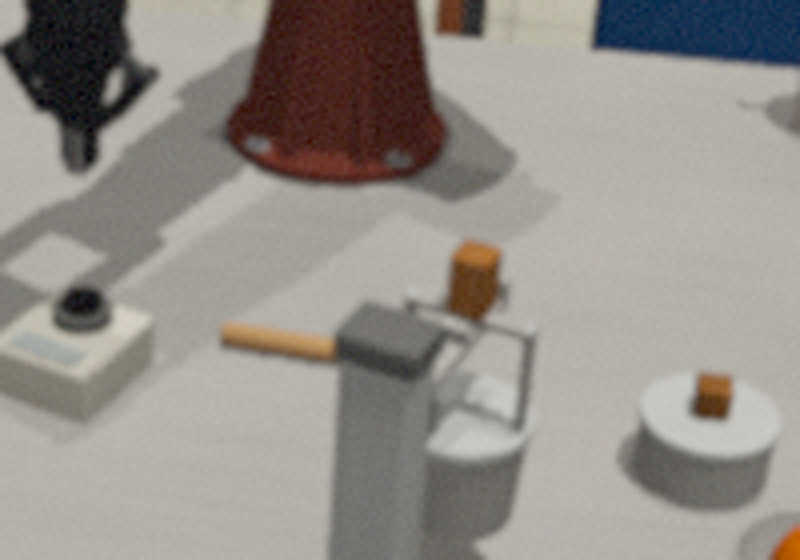

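The button at (83,300) is back up, the pail hangs upright on the hook at (475,310), and the canister at (710,430) hasn't moved. The tool is clear of everything.

```bash
python3 -c "
from h import *
print(order.job_done())"
```

```text
the job is handed in; nothing more can be done
None
```

The grey pail is hanging by its strap on the balance hook, and the job is handed in; no verdict was reported. I lowered the pail gently onto the hook, let go, backed off and waited until it hung still. Then I pressed the recorder button fully down and let it come back up.

**Checks that passed**
- **Hook:** the lowering took the hook down about 21 mm, well short of its bottom stop.
- **Button:** it pushed back like a spring over about 6 mm, with a hard stop at 12 N, so it was fully down. The last picture shows it up again.
- **End state:** the last picture shows the pail upright on the hook, the canister where it started and the gripper clear of everything.

**Checks that disagreed**
- **Button height:** my camera estimate for the button top was about 12 mm lower than where the finger met it.
- **Canister:** the network reported the pail instead, so I confirmed the canister by eye only.
- **Button picture comparison:** it differed from the start (49 grey levels), which I put down to the gripper's shadow.
- **Pail comparison before and after the press:** it differed by up to 16 grey levels, against 8 in the stillness check before the press. I saw no movement in the picture.

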